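# Clamp the control unit in the repair vise

## Robot

A 6-joint arm with a two-finger parallel gripper is mounted at the origin on the work surface. World frame = base frame: x ahead of the robot, y to its left, z up, the work surface at z = 0. Lengths are in mm, angles in rad, forces in N, time in s.
With the tool pointing down it reaches from about 350 to 975 mm from the base axis. Payload 7.1 kg.
Tool frame: the origin (TCP) lies at the very end of the fingers, on their centre line; the grasp point (between the pads) lies 19 mm behind it (ctrl.tcp_to_grasp is the distance from the TCP to the grasp point, in mm); z points along the fingers, x is the direction in which the jaws open and shut, and the axes are right-handed (so a half turn about z gives the same grasp; the last joint's range is limited). The gripper opens to 88 mm and grips with 3 to 60 N. Pads are 20 mm wide; open, the fingers measure 115 mm over their backs; the gripper's body (75 mm by 178 mm) begins 61 mm behind the grasp point.
Start: joints at [1.208, 0.423, 1.63, -0, 1.089, -0.019], TCP at [210.635, 588.42, 222.675] pointing down, gripper open.
Joint ranges: [-3, 3], [-0.9, 2.11], [0.09, 2.58], [-1.31, 4.45], [0.11, 2.69], [-2.54, 2.54]. Speed limits (rad/s): [2.39, 2.39, 3.01, 3.14, 3.14, 3.14].

## Interface

Orientations are given as a rotation vector (axis times angle).
In Python, from workcell import get_obs, viewer, ctrl, masks_of gives the robot as it stands. The module is installed in compiled form; this text tells all that it offers.
- The arm moves only by the shell command python3 -m inch 'ROWS'. ROWS is JSON, a list of rows, each an object of numbers: "tx", "ty", "tz": the shift along the tool's x, y, z in cm; "ax", "ay", "az": the turn, a rotation vector about the tool's x, y, z in degrees; "jaw": the opening, from 0 (shut) to 1 (fully open). In form: [{"tx": .., "ty": .., "tz": .., "ax": .., "ay": .., "az": .., "jaw": ..}, ...]. A call has 1 to 12 rows; each row shifts and turns the commanded pose from where the row before left it, along the tool's axes as they then stand; what a row does not reach is not made up. A row lasts 1/8 s, in which the tool goes at most 62.5 mm and 10.7 degrees, less where a joint would pass 70% of its speed; a pose out of reach is approached as far as the arm can. A call is refused whole if a number of a shift passes 6.25 or a number of a turn 10.7, either way. A call with a gripper value outside its range is refused whole. The fingers move at their own pace and stop on an object; the grip force is fixed at half the most. Time passes only in rows, so rows that do not move let the fingers close. It gives the time, the measured TCP pose, the force and the opening at its end, in the units of the state.
- get_obs(): the state, without advancing time (a new reading comes with each control period).
- viewer.get_image(name): name is "scene" or "top" or "wrist"; returns (picture, depth): 480x640x3 uint8, red, green, blue; 480x640 float32, mm along the optical axis (not along the pixel's ray), 0 where there is no reading.
- viewer.get_calibration(name): a dict with "fx", "fy", "cx", "cy" (pixels), "rvec" (rotation vector, rad) and "tvec" (3), from world to camera coordinates, as OpenCV has them. Camera axes: x right, y down, z forward; pixel columns grow to the right and rows downward; lengths in mm; the calibration is good to about 2 mm. A picture is of the moment at which its call begins: read the wrist's pose just before it. get_calibration takes no time and is no camera call; for the wrist camera it gives the pose at the moment of the call.
- ctrl.close_job(): hands the job in, once; it reports no verdict.
Trained networks look in the newest picture that a camera, given by its name, has taken for a name from the list of things; names that differ only in an ending like _2 or _b are one class to them, and where a whole thing is asked for, a point or a joint stands for the part that bears it (a point fixed in the world has none). Each returns a list of dicts, best first, with "score" (0 to 1); they miss things now and then, are a little off and sometimes report something else, mostly with a low value. They report only what shows in the picture. A call takes as long as a camera call. They do not tell look-alikes from the thing itself.
- masks_of(camera, thing): "pixels" (480x640 bool, what is visible of it) and "location" ([column, row] in pixels, amid what is visible of it).
The state is a dict: "t": time; "qpos": joint angles; "qvel": joint speeds; "joint_torque": joint torques, N m; "ee_pos": TCP position; "orientation": TCP orientation; "ft_force": force on the tool from outside, world axes, zero at the start; "moment": the same for the moment, N m; "width": finger opening in mm.
Only numpy, scipy, OpenCV 4.12 (cv2) and the standard library are available. Lean on these libraries where they do the work, as an engineer would, in place of code of your own. Each camera call takes 0.05 s, during which the arm holds its last target. There are 200 camera calls.

## Task

The opened control unit lies loose in the repair vise. Undo the orange wing clamp before you move the sliding jaw, push that jaw up until it presses the unit squarely against the spring jaw with about 10 N (never over 25 N, the board would crack), and keep up the push while you do the wing up tight, so that the unit stays gripped like that when you let go. Do not lift the unit, and leave the other things on the bench where they are.

Things in the scene. Friction and masses are not known exactly. Their poses are not given: they have to be found in the camera images.
- vise: repair vise fixed to the table: dark base 400 x 160 x 16 mm, a steel slide rail along its middle and two blue-topped rests (40 mm above the table) under the unit. Origin on the table under the base's middle; x runs along the rail from the sliding jaw towards the spring jaw, y to the left of that, z up. The fixed head behind the spring jaw (x 152 to 192 mm) is 124 mm wide, 70 mm high
- slide_jaw: sliding jaw of the vise, with the wing clamp on top: an aluminium saddle on the rail (64 x 74 mm, top 60 mm above the table) and in front of it a 112 mm wide jaw plate (top 68 mm above the table). Origin at table height under the wing's axis, axes as the vise's; the rubber jaw face lies at x = 45 mm. Free, it slides along the vise's x with 1 N of drag; clamped tight it does not move under 35 N
- wing (a joint): angle of the wing clamp in rad, 0 (slack, at its stop) to 1.5 (hard stop); grows as the wing is turned clockwise seen from above. The clamp is free below 0.6, begins to grip the rail at about 0.6 and tightens steadily; from 1.1 on it is properly tight. Turning takes about 0.12 N m slack, 0.2 to 0.25 N m tight; it stays where it is left. It starts tight
- wing_grip (a point): centre of the orange wing (bar) on the sliding jaw's clamp screw, on its vertical axis, 96 mm above the table. Bar: 78 mm long (this frame's y), 16 mm thick (x), 24 mm high (84 to 108 mm above the table), on a 12 mm stud with a 21 mm collar at 80 to 84 mm. The frame turns with the wing: at joint 0 the bar lies across the rail, its x along the vise's x; at 1.5 nearly along the rail
- spring_jaw: opposite, sprung jaw: a plate 112 mm wide, 26 mm high, on two guide pins with stiff springs in front of the fixed head. Origin at table height under its rubber face; axes as the vise's; fully out it lies at x = 125 mm in the vise's frame. It gives only 3 mm, pushing back with 2 N plus 8 N per mm: let go while the clamp is slack and it pushes unit and sliding jaw back
- unit: opened control unit: silver tray 110 mm (its x, along the rail) x 150 mm (its y), 18 mm high, holding a green circuit board, with a black connector on its -y side sticking out 16 mm; about 0.35 kg, loose on the vise's rests with gaps to both jaws, rubbing on the rests with about 2 N. Origin at the centre of its underside, 40 mm above the table
- solder_spool: upright reel of solder, white flanges and silver winding, 64 mm diameter, 52 mm high, beside the vise; origin at the centre of its underside. Bystander
- copper_spool: reel of copper braid, white flanges, 68 mm diameter, 28 mm high, beside the vise; origin at the centre of its underside. Bystander
- driver: blue-handled screwdriver lying beside the vise, 180 mm long, 26 mm high; origin under its middle, x along it. Bystander
- multimeter: red hand-held multimeter lying on its back, 190 x 88 x 42 mm; origin at the centre of its underside. Bystander
- alcohol: white bottle, 64 mm diameter, 160 mm high; origin at the centre of its underside. Bystander
- carton: small standing white carton, 35 x 60 x 85 mm; origin at the centre of its underside. Bystander
- tool_cup: clear cup with tweezers and pens, 76 mm diameter, 95 mm high with tools to about 160 mm; origin at the centre of its underside. Bystander
- parts_tray: blue divided parts tray, 120 x 90 x 25 mm; origin at the centre of its underside. Bystander
Mind the look-alikes: they are no part of the job. Of the things that look like the unit, the smaller one is meant.

How it is judged:
By the outcome, as a careful person would: the job done as asked, in the order asked, and still so for the second after the job is handed in, with the robot touching nothing.
It also fails if it takes over 51 s, if anything falls off the work surface, if the arm or the gripper's body presses on something with over 40 N, if the wrist force passes 120 N, or if a joint passes its speed limit or range.

## Working session

There is one attempt and no reset: what is moved stays moved. The work goes in short steps, Python scripts to look and compute and a shell command to move; the robot and the scene stay as the last step left them, time stands still between calls to the robot, and variables do not carry over. Pictures are saved under pics/ and viewed, about 8 in all and at most 12, crops included, and the job is handed in when it is done.

```bash
mkdir -p pics; cat > h.py <<'E'
import numpy as np,cv2
from workcell import get_obs,viewer,ctrl,masks_of
def grab(n):
    im,d=viewer.get_image(n);c=viewer.get_calibration(n)
    R=cv2.Rodrigues(np.array(c['rvec'],float))[0];t=np.array(c['tvec'],float).ravel()
    return im,d,c,R,t
def pts(d,c,R,t,m=None):
    v,u=np.nonzero((d>0) if m is None else (m&(d>0)))
    z=d[v,u];P=np.c_[(u-c['cx'])/c['fx']*z,(v-c['cy'])/c['fy']*z,z]
    return (P-t)@R,u,v
def save(n,im): cv2.imwrite('pics/'+n,im[:,:,::-1])
E
python3 - <<'E'
from h import *
o=get_obs();print({k:np.round(v,3) for k,v in o.items()})
for n in('top','scene'):
    im,d,c,R,t=grab(n);save(n+'0.png',im);np.savez(n+'0.npz',im=im,d=d)
    print(n,-R.T@t)
    for th in('vise','slide_jaw','wing','spring_jaw','unit'):
        for r in masks_of(n,th)[:3]:
            P,_,_=pts(d,c,R,t,r['pixels'])
            print(th,round(r['score'],2),np.round(r['location']),r['pixels'].sum(),np.round(np.median(P,0)) if len(P) else '')
E
```

```text
{'t': np.float64(0.0), 'qpos': array([ 1.208,  0.424,  1.631,  0.   ,  1.089, -0.019]), 'qvel': array([-0.003, -0.001, -0.001,  0.   ,  0.001, -0.001]), 'joint_torque': array([-1.0000e-03, -5.4463e+01, -2.7367e+01,  6.4000e-02,  2.3000e-02,
       -0.0000e+00]), 'ee_pos': array([210.419, 587.93 , 221.914]), 'orientation': array([ 2.568e+00,  1.808e+00, -2.000e-03]), 'ft_force': array([0.104, 0.469, 0.778]), 'moment': array([ 0.014, -0.017, -0.037]), 'width': np.float64(87.702)}
top [ 251.66921866  109.36888768 1537.49179232]
vise 0.69 [345. 242.] 4489 [560.  14.  33.]
vise 0.43 [362. 225.] 153 [593. -33. 107.]
slide_jaw 0.74 [361. 228.] 707 [587. -24.  63.]
slide_jaw 0.25 [361. 227.] 158 [591. -30. 107.]
wing 0.43 [364. 226.] 137 [592. -33. 108.]
wing 0.28 [286. 220.] 334 [644. 202.  27.]
spring_jaw 0.45 [290. 258.] 180 [510. 186.  65.]
unit 0.79 [315. 246.] 1865 [545. 125.  54.]
unit 0.74 [145. 310.] 3513 [354. 666.  20.]
unit 0.26 [486. 274.] 1837 [ 435. -418.   42.]
scene [1647.6981761   225.03009716 1132.37717498]
vise 0.59 [276. 253.] 5795 [604.  23.  34.]
vise 0.23 [342. 235.] 291 [531. 194.  61.]
slide_jaw 0.6 [257. 246.] 1136 [614. -19.  62.]
wing 0.82 [256. 238.] 363 [603. -27. 100.]
wing 0.29 [346. 282.] 621 [658. 205.  26.]
spring_jaw 0.71 [341. 234.] 291 [527. 191.  61.]
unit 0.88 [316. 240.] 2076 [555. 131.  54.]
unit 0.64 [514. 221.] 3192 [366. 665.  20.]
```

```bash
python3 - <<'E'
import cv2
a=cv2.imread('pics/top0.png')[170:320,240:440];b=cv2.imread('pics/scene0.png')[190:340,200:400]
cv2.imwrite('pics/a.png',cv2.resize(cv2.vconcat([a,b]),(800,1200),interpolation=cv2.INTER_CUBIC)[:, :])
x=cv2.hconcat([a,b]);cv2.imwrite('pics/a.png',cv2.resize(x,(800,300),interpolation=cv2.INTER_CUBIC))
E
```

```text
(no output)
```

View pics/a.png

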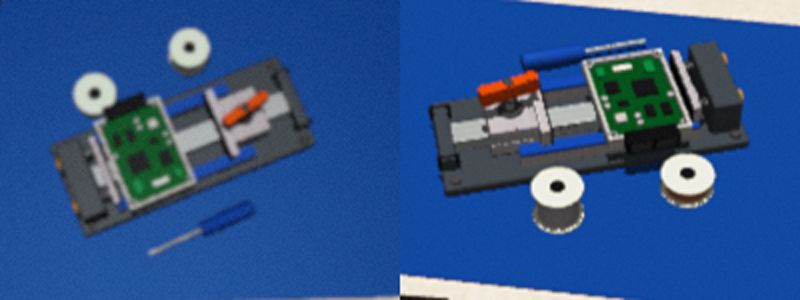

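View pics/top0.png

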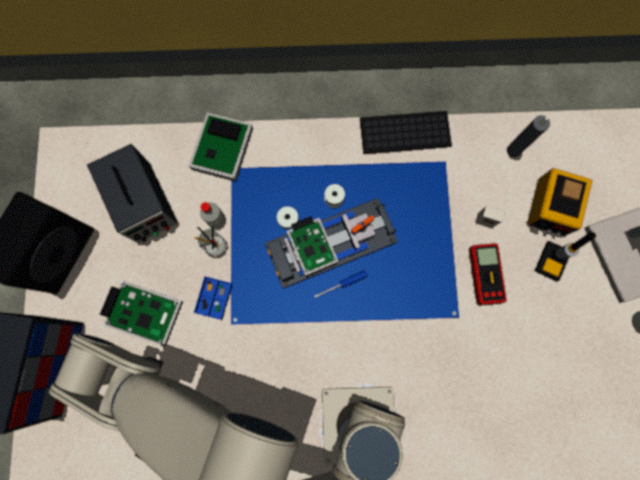

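The top view shows the vise on the mat. The wing is at about (364,226), the unit at (315,246) with its connector up-left, and the spring jaw at (290,258). The two spools are at (287,215) and (335,195), and the driver is below the vise. I'm moving above the vise for a close look.

```bash
python3 -m inch '[{"tx":-3.44,"ty":4.42,"tz":-0.65},{"tx":-3.44,"ty":4.42,"tz":-0.65},{"tx":-3.44,"ty":4.42,"tz":-0.65},{"tx":-3.44,"ty":4.42,"tz":-0.65},{"tx":-3.44,"ty":4.42,"tz":-0.65},{"tx":-3.44,"ty":4.42,"tz":-0.65},{"tx":-3.44,"ty":4.42,"tz":-0.65},{"tx":-3.44,"ty":4.42,"tz":-0.65},{"tx":-3.44,"ty":4.42,"tz":-0.65},{"tx":-3.44,"ty":4.42,"tz":-0.65},{"tx":-3.44,"ty":4.42,"tz":-0.65},{"tx":-3.44,"ty":4.42,"tz":-0.65}]'
python3 -m inch '[{"az":7},{"az":7},{"az":7},{"az":7},{"az":0}]'
python3 - <<'E'
from h import *
o=get_obs();print({k:np.round(v,3) for k,v in o.items()})
im,d,c,R,t=grab('wrist');save('w1.png',im);np.savez('w1.npz',im=im,d=d,R=R,t=t,K=[c[k] for k in('fx','fy','cx','cy')])
print(-R.T@t,R)
for th in('slide_jaw','wing','spring_jaw','unit'):
    for r in masks_of('wrist',th)[:2]:
        P,_,_=pts(d,c,R,t,r['pixels']);np.save(f'm_{th}.npy',r['pixels']) if r['score']>.5 else 0
        print(th,round(r['score'],2),np.round(r['location']),r['pixels'].sum(),np.round(np.median(P,0)) if len(P) else '')
E
```

```text
{'t': np.float64(0.6), 'qpos': array([ 1.208,  0.423,  1.63 ,  0.   ,  1.089, -0.019]), 'qvel': array([ 0.001, -0.001, -0.002, -0.001,  0.001, -0.001]), 'joint_torque': array([ 1.0000e-03, -5.4430e+01, -2.7393e+01,  6.5000e-02,  1.7000e-02,
       -0.0000e+00]), 'ee_pos': array([210.634, 588.414, 222.691]), 'orientation': array([-2.569, -1.809, -0.   ]), 'ft_force': array([ 0.124,  0.39 , -0.079]), 'moment': array([-0.018, -0.005,  0.035]), 'width': np.float64(87.746)}
[149.58831576 611.09721873 384.30358931] [[ 3.38037001e-01  9.41132579e-01 -6.74001594e-04]
 [ 9.13320809e-01 -3.27874556e-01  2.41543733e-01]
 [ 2.27103688e-01 -8.22662986e-02 -9.70389701e-01]]
unit 0.57 [418. 287.] 16742 [320. 657.  18.]$[0]: bad value
$[0]: bad value
```

View pics/w1.png

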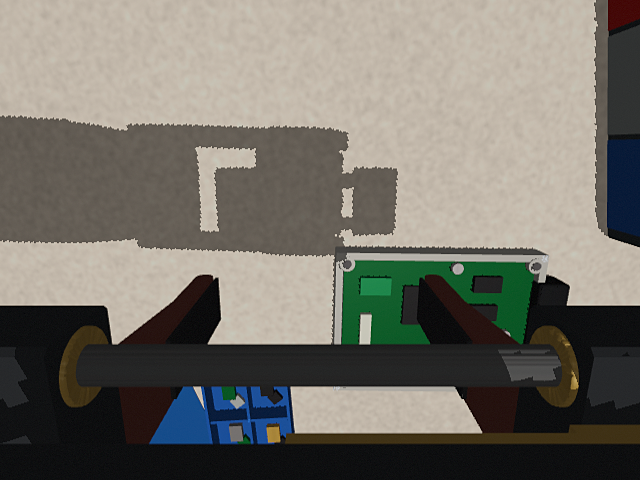

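All keys are required, so both calls were refused and the arm has not moved. Resending with full rows.

```bash
python3 -m inch '[{"tx":-3.44,"ty":4.42,"tz":-0.65,"ax":0,"ay":0,"az":0,"jaw":1},{"tx":-3.44,"ty":4.42,"tz":-0.65,"ax":0,"ay":0,"az":0,"jaw":1},{"tx":-3.44,"ty":4.42,"tz":-0.65,"ax":0,"ay":0,"az":0,"jaw":1},{"tx":-3.44,"ty":4.42,"tz":-0.65,"ax":0,"ay":0,"az":0,"jaw":1},{"tx":-3.44,"ty":4.42,"tz":-0.65,"ax":0,"ay":0,"az":0,"jaw":1},{"tx":-3.44,"ty":4.42,"tz":-0.65,"ax":0,"ay":0,"az":0,"jaw":1},{"tx":-3.44,"ty":4.42,"tz":-0.65,"ax":0,"ay":0,"az":0,"jaw":1},{"tx":-3.44,"ty":4.42,"tz":-0.65,"ax":0,"ay":0,"az":0,"jaw":1},{"tx":-3.44,"ty":4.42,"tz":-0.65,"ax":0,"ay":0,"az":0,"jaw":1},{"tx":-3.44,"ty":4.42,"tz":-0.65,"ax":0,"ay":0,"az":0,"jaw":1},{"tx":-3.44,"ty":4.42,"tz":-0.65,"ax":0,"ay":0,"az":0,"jaw":1},{"tx":-3.44,"ty":4.42,"tz":-0.65,"ax":0,"ay":0,"az":0,"jaw":1}]'
python3 -m inch '[{"tx":-3.5,"ty":0,"tz":0,"ax":0,"ay":0,"az":10,"jaw":1},{"tx":0,"ty":-3.5,"tz":0,"ax":0,"ay":0,"az":10,"jaw":1},{"tx":0,"ty":0,"tz":0,"ax":0,"ay":0,"az":10,"jaw":1},{"tx":0,"ty":0,"tz":0,"ax":0,"ay":0,"az":0,"jaw":1}]'
cat > look.py <<'E'
import sys
from h import *
n=sys.argv[1]
o=get_obs();print({k:np.round(v,3) for k,v in o.items() if k in('t','qpos','ee_pos','orientation','ft_force','moment')})
im,d,c,R,t=grab('wrist');save(n+'.png',im)
S=dict(im=im,d=d,R=R,t=t,K=[c[k] for k in('fx','fy','cx','cy')])
for th in('slide_jaw','wing','spring_jaw','unit'):
    for i,r in enumerate(masks_of('wrist',th)[:2]):
        P,_,_=pts(d,c,R,t,r['pixels']);S[f'{th}{i}']=r['pixels']
        print(th,round(r['score'],2),np.round(r['location']),r['pixels'].sum(),np.round(np.median(P,0)) if len(P) else '')
np.savez(n+'.npz',**S)
E
python3 look.py w2
```

```text
t: 2.35
ee_pos: [571.7, 19.3, 301.1]
orientation: [2.569, 1.808, 0.001]
ft_force: [0.1, 0.4, -0.4]
width: 87.7
t: 2.85
ee_pos: [528.6, 5.3, 300.9]
orientation: [2.948, 1.084, 0.001]
ft_force: [-0.1, -0.6, 0.5]
width: 87.7
{'t': np.float64(2.85), 'qpos': array([-0.012,  0.194,  1.763, -0.   ,  1.184, -0.717]), 'ee_pos': array([528.6  ,   5.345, 300.914]), 'orientation': array([2.948e+00, 1.084e+00, 1.000e-03]), 'ft_force': array([-0.093, -0.578,  0.492]), 'moment': array([-0.042,  0.051, -0.002])}
slide_jaw 0.98 [344. 266.] 5996 [590. -18.  63.]
wing 0.92 [346. 287.] 1490 [595. -29. 107.]
spring_jaw 0.88 [431.  55.] 2960 [516. 187.  65.]
spring_jaw 0.74 [412. 128.] 18684 [547. 130.  54.]
unit 0.85 [410. 131.] 18507 [547. 130.  54.]
```

View pics/w2.png

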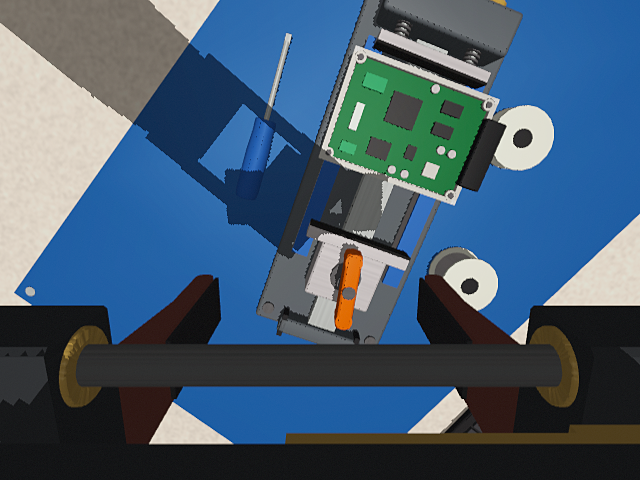

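The wing is at (347,290), the jaw plate runs from (310,230) to (410,262), and the unit at (410,130) sits slightly crooked between the jaws. Next I fit the geometry.

```bash
cat > fit.py <<'E'
import sys
from h import *
S=np.load(sys.argv[1]+'.npz');K=S['K'];c=dict(zip(('fx','fy','cx','cy'),K))
def g(m,lo,hi):
    P,u,v=pts(S['d'],c,S['R'],S['t'],m);return P[(P[:,2]>lo)&(P[:,2]<hi)]
def rect(n,P):
    (cx,cy),(w,h),a=cv2.minAreaRect(P[:,:2].astype(np.float32))
    print(n,len(P),'c',round(cx,1),round(cy,1),'wh',round(w,1),round(h,1),'ang',round(a,1),'z',np.round(np.median(P[:,2]),1),'mean',P.mean(0).round(1)[:2])
W=g(S['wing0'],103,112);rect('wing',W)
q=W[:,:2]-W[:,:2].mean(0);print('pca ang',np.degrees(np.arctan2(*np.linalg.svd(q,full_matrices=False)[2][0][::-1])))
rect('jawplate',g(S['slide_jaw0'],65.5,71));rect('saddle',g(S['slide_jaw0'],56,63))
rect('spring',g(S['spring_jaw0'],61,71))
U=g(S['unit0'],48,64);rect('unit',U)
P,u,v=pts(S['d'],c,S['R'],S['t']);
near=(P[:,0]>420)&(P[:,0]<660)&(P[:,1]>-140)&(P[:,1]<260)
for n,lo,hi in(('base16',13,19),):
    rect(n,P[near&(P[:,2]>lo)&(P[:,2]<hi)])
E
python3 fit.py w2
```

```text
wing 1234 c 598.2 -30.7 wh 16.4 78.3 ang 32.0 z 107.1 mean [597.2 -29.8]
pca ang -57.84899533452516
jawplate 1346 c 584.9 4.5 wh 111.6 15.3 ang 20.6 z 66.8 mean [584.5   4.8]
saddle 2512 c 595.8 -24.4 wh 112.0 77.2 ang 20.3 z 59.3 mean [594.8 -30.1]
spring 1792 c 516.7 187.9 wh 112.0 15.0 ang 20.0 z 65.8 mean [516.1 186.1]
unit 18206 c 550.7 128.3 wh 165.9 110.2 ang 21.5 z 53.6 mean [547.1 129.3]
base16 10068 c 534.1 41.6 wh 227.9 373.0 ang 20.2 z 15.3 mean [543.5  20.5]
```

```bash
python3 -m inch '[{"tx":1.5,"ty":3.6,"tz":0,"ax":0,"ay":0,"az":0,"jaw":1},{"tx":1.5,"ty":3.65,"tz":0,"ax":0,"ay":0,"az":0,"jaw":1},{"tx":0,"ty":0,"tz":5,"ax":0,"ay":0,"az":8.2,"jaw":1},{"tx":0,"ty":0,"tz":5,"ax":0,"ay":0,"az":0,"jaw":1},{"tx":0,"ty":0,"tz":5,"ax":0,"ay":0,"az":0,"jaw":1},{"tx":0,"ty":0,"tz":0,"ax":0,"ay":0,"az":0,"jaw":1}]'
python3 look.py w3; python3 fit.py w3 | head -2
```

```text
t: 3.85
ee_pos: [595.6, -30.3, 147.0]
orientation: [-3.016, -0.869, 0.012]
ft_force: [-0.1, 0.1, 0.6]
width: 87.9
{'t': np.float64(3.85), 'qpos': array([-0.071,  0.48 ,  1.742, -0.   ,  0.929, -0.632]), 'ee_pos': array([595.64 , -30.321, 147.021]), 'orientation': array([-3.016, -0.869,  0.012]), 'ft_force': array([-0.107,  0.076,  0.611]), 'moment': array([-0.015,  0.081, -0.011])}
slide_jaw 0.71 [321. 237.] 15831 [597. -18.  69.]
slide_jaw 0.71 [321. 270.] 4282 [599. -28. 110.]
wing 0.82 [319. 266.] 4145 [598. -27. 110.]
unit 0.82 [405.  41.] 23828 [575. 100.  56.]
wing 3962 c 600.5 -30.8 wh 16.3 77.6 ang 31.9 z 110.1 mean [599.3 -28.8]
pca ang -58.06252340731415Traceback (most recent call last):
  File "fit.py", line 12, in <module>
    rect('spring',g(S['spring_jaw0'],61,71))
                    ~^^^^^^^^^^^^^^^
    raise KeyError(f"{key} is not a file in the archive") from None
KeyError: 'spring_jaw0 is not a file in the archive'
```

View pics/w3.png

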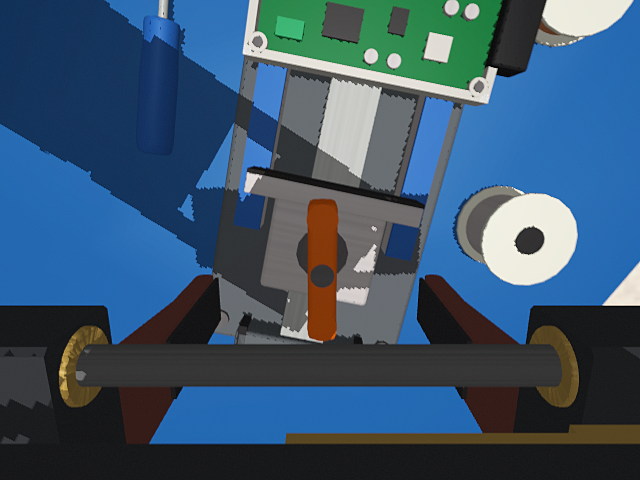

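```bash
python3 -m inch '[{"tx":0,"ty":0,"tz":0,"ax":0,"ay":0,"az":0,"jaw":1},{"tx":0,"ty":0,"tz":0,"ax":0,"ay":0,"az":0,"jaw":1}]'; python3 look.py w4; python3 fit.py w4 2>/dev/null| head -2
python3 - <<'E'
from h import *
o=get_obs();c=viewer.get_calibration('wrist');R=cv2.Rodrigues(np.array(c['rvec']))[0];p=-R.T@np.array(c['tvec']).ravel()
T=cv2.Rodrigues(o['orientation'])[0];print(T.T@(p-o['ee_pos']),T.T@R.T);print({k:c[k] for k in('fx','cx')})
print('wing in tool',T.T@(np.array([600.5,-30.8,108])-o['ee_pos']))
E
```

```text
t: 4.35
ee_pos: [598.9, -30.5, 151.7]
orientation: [3.019, 0.869, 0.002]
ft_force: [-0.5, -0.1, 0.4]
width: 87.9
{'t': np.float64(4.35), 'qpos': array([-0.071,  0.474,  1.738, -0.   ,  0.928, -0.631]), 'ee_pos': array([598.891, -30.505, 151.7  ]), 'orientation': array([3.019e+00, 8.690e-01, 2.000e-03]), 'ft_force': array([-0.484, -0.085,  0.392]), 'moment': array([-0.035,  0.051, -0.014])}
slide_jaw 0.86 [316. 232.] 14995 [594. -18.  66.]
wing 0.87 [316. 261.] 4172 [597. -28. 107.]
unit 0.83 [396.  40.] 22541 [573. 100.  53.]
unit 0.68 [318. 230.] 15288 [594. -18.  66.]
wing 3844 c 598.3 -31.0 wh 16.2 78.6 ang 32.0 z 107.1 mean [597.1 -28.9]
pca ang -58.08615238810193
[   1.1254721   -65.77927896 -161.59896073] [[ 9.99998310e-01 -6.57970439e-04 -1.71676171e-03]
 [ 1.05423465e-03  9.70217200e-01  2.42234338e-01]
 [ 1.50624870e-03 -2.42235738e-01  9.70216253e-01]]
{'fx': 391.02093871955384, 'cx': 318.44102134785004}
wing in tool [ 1.58744554  1.35078625 42.75772697]
```

```bash
python3 -m inch '[{"tx":-0.07,"ty":0,"tz":3.2,"ax":0,"ay":0,"az":0,"jaw":1},{"tx":0,"ty":0,"tz":3.2,"ax":0,"ay":0,"az":0,"jaw":1},{"tx":0,"ty":0,"tz":0,"ax":0,"ay":0,"az":0,"jaw":1},{"tx":0,"ty":0,"tz":0,"ax":0,"ay":0,"az":0,"jaw":1}]'
python3 -m inch '[{"tx":0,"ty":0,"tz":0,"ax":0,"ay":0,"az":0,"jaw":0},{"tx":0,"ty":0,"tz":0,"ax":0,"ay":0,"az":0,"jaw":0},{"tx":0,"ty":0,"tz":0,"ax":0,"ay":0,"az":0,"jaw":0},{"tx":0,"ty":0,"tz":0,"ax":0,"ay":0,"az":0,"jaw":0},{"tx":0,"ty":0,"tz":0,"ax":0,"ay":0,"az":0,"jaw":0},{"tx":0,"ty":0,"tz":0,"ax":0,"ay":0,"az":0,"jaw":0}]'
```

```text
t: 5.1
ee_pos: [598.4, -30.9, 87.5]
orientation: [3.019, 0.869, 0.001]
ft_force: [-0.2, 0.7, 0.9]
width: 88.2
t: 5.85
ee_pos: [597.8, -30.9, 86.6]
orientation: [-3.019, -0.869, 0.0]
ft_force: [0.6, 0.4, -0.8]
width: 31.3
```

```bash
python3 -m inch '[{"tx":0,"ty":0,"tz":0,"ax":0,"ay":0,"az":0,"jaw":0},{"tx":0,"ty":0,"tz":0,"ax":0,"ay":0,"az":0,"jaw":0},{"tx":0,"ty":0,"tz":0,"ax":0,"ay":0,"az":0,"jaw":0},{"tx":0,"ty":0,"tz":0,"ax":0,"ay":0,"az":0,"jaw":0}]'; python3 -c "
from h import *;print(get_obs()['moment'])"
```

```text
t: 6.35
ee_pos: [597.7, -30.9, 86.6]
orientation: [-3.019, -0.869, 0.0]
ft_force: [-1.0, -0.6, 0.2]
width: 15.7
[-0.15224177  0.16290179 -0.02514087]
```

```bash
python3 -m inch '[{"tx":0,"ty":0,"tz":0,"ax":0,"ay":0,"az":-5,"jaw":0},{"tx":0,"ty":0,"tz":0,"ax":0,"ay":0,"az":-5,"jaw":0},{"tx":0,"ty":0,"tz":0,"ax":0,"ay":0,"az":-5,"jaw":0},{"tx":0,"ty":0,"tz":0,"ax":0,"ay":0,"az":-5,"jaw":0},{"tx":0,"ty":0,"tz":0,"ax":0,"ay":0,"az":0,"jaw":0}]'; python3 -c "
from h import *;print(get_obs()['moment'])"
```

```text
t: 6.98
ee_pos: [597.5, -31.0, 86.6]
orientation: [2.823, 1.379, -0.001]
ft_force: [-1.3, -2.0, 1.5]
width: 15.5
[-0.23985343  0.29306895  0.13444763]
```

```bash
python3 -m inch '[{"tx":0,"ty":0,"tz":0,"ax":0,"ay":0,"az":-8,"jaw":0},{"tx":0,"ty":0,"tz":0,"ax":0,"ay":0,"az":-8,"jaw":0},{"tx":0,"ty":0,"tz":0,"ax":0,"ay":0,"az":-8,"jaw":0},{"tx":0,"ty":0,"tz":0,"ax":0,"ay":0,"az":-8,"jaw":0},{"tx":0,"ty":0,"tz":0,"ax":0,"ay":0,"az":-8,"jaw":0},{"tx":0,"ty":0,"tz":0,"ax":0,"ay":0,"az":-8,"jaw":0},{"tx":0,"ty":0,"tz":0,"ax":0,"ay":0,"az":0,"jaw":0}]'; python3 - <<'E'
from h import *
o=get_obs();print(o['moment'],o['ft_force'])
T=cv2.Rodrigues(o['orientation'])[0]
a=np.radians(110.3);r=np.array([np.cos(a),np.sin(a),0]);s=np.array([-r[1],r[0],0])
print('yaw',np.degrees(np.arctan2(T[1,0],T[0,0])),'rail in tool',T.T@r,'s',np.dot(o['ee_pos'],r))
E
```

```text
t: 7.85
ee_pos: [597.3, -31.1, 86.6]
orientation: [-2.02, -2.405, 0.001]
ft_force: [-2.6, -2.3, -0.2]
width: 15.8
[-0.32590762  0.45885102  0.12427116] [-2.56993292 -2.27004849 -0.16499042]
yaw 99.96365807350301 rail in tool [ 9.83771424e-01 -1.79426236e-01  1.05957604e-04] s -236.362215566925
```

```bash
cat > f.py <<'E'
from h import *
o=get_obs();T=cv2.Rodrigues(o['orientation'])[0]
a=np.radians(110.3);r=np.array([np.cos(a),np.sin(a),0]);s=np.array([-r[1],r[0],0])
print('t',o['t'],'along %.2f lat %.2f'%(o['ee_pos']@r,o['ee_pos']@s),'F along %.2f lat %.2f z %.2f'%(o['ft_force']@r,o['ft_force']@s,o['ft_force'][2]),'M',np.round(o['moment'],3),'yaw %.2f'%np.degrees(np.arctan2(T[1,0],T[0,0])),'rail in tool',np.round(T.T@r,3),'w %.1f'%o['width'])
E
python3 -m inch '[{"tx":0.49,"ty":-0.09,"tz":0,"ax":0,"ay":0,"az":0,"jaw":0},{"tx":0.98,"ty":-0.18,"tz":0,"ax":0,"ay":0,"az":0,"jaw":0},{"tx":0.98,"ty":-0.18,"tz":0,"ax":0,"ay":0,"az":0,"jaw":0},{"tx":0.49,"ty":-0.09,"tz":0,"ax":0,"ay":0,"az":0,"jaw":0},{"tx":0,"ty":0,"tz":0,"ax":0,"ay":0,"az":0,"jaw":0}]';python3 f.py
```

```text
t: 8.48
ee_pos: [586.6, -2.0, 86.6]
orientation: [-2.017, -2.407, 0.001]
ft_force: [-6.0, -0.2, 2.6]
width: 15.9
t 8.475 along -205.40 lat -549.42 F along 1.90 lat 5.70 z 2.60 M [-0.147  0.895 -0.061] yaw 100.09 rail in tool [ 0.984 -0.177  0.001] w 15.9
```

```bash
python3 -m inch '[{"tx":0.49,"ty":-0.12,"tz":0,"ax":0,"ay":0,"az":0,"jaw":0},{"tx":0.98,"ty":-0.21,"tz":0,"ax":0,"ay":0,"az":0,"jaw":0},{"tx":0.98,"ty":-0.19,"tz":0,"ax":0,"ay":0,"az":0,"jaw":0},{"tx":0.39,"ty":-0.08,"tz":0,"ax":0,"ay":0,"az":0,"jaw":0},{"tx":0,"ty":0,"tz":0,"ax":0,"ay":0,"az":0,"jaw":0},{"tx":0,"ty":0,"tz":0,"ax":0,"ay":0,"az":0,"jaw":0}]';python3 f.py
```

```text
t: 9.22
ee_pos: [576.6, 24.3, 86.6]
orientation: [-2.017, -2.408, -0.001]
ft_force: [-1.2, 1.3, -3.6]
width: 15.9
t 9.225 along -177.27 lat -549.24 F along 1.61 lat 0.67 z -3.59 M [ 0.148  0.134 -0.085] yaw 100.10 rail in tool [ 0.984 -0.177  0.   ] w 15.9
```

```bash
python3 -m inch '[{"tx":0.39,"ty":-0.08,"tz":0,"ax":0,"ay":0,"az":0,"jaw":0},{"tx":0.39,"ty":-0.08,"tz":0,"ax":0,"ay":0,"az":0,"jaw":0},{"tx":0,"ty":0,"tz":0,"ax":0,"ay":0,"az":0,"jaw":0},{"tx":0,"ty":0,"tz":0,"ax":0,"ay":0,"az":0,"jaw":0}]';python3 f.py
python3 -m inch '[{"tx":0.1,"ty":-0.02,"tz":0,"ax":0,"ay":0,"az":0,"jaw":0},{"tx":0.05,"ty":-0.01,"tz":0,"ax":0,"ay":0,"az":0,"jaw":0},{"tx":0,"ty":0,"tz":0,"ax":0,"ay":0,"az":0,"jaw":0},{"tx":0,"ty":0,"tz":0,"ax":0,"ay":0,"az":0,"jaw":0}]';python3 f.py
```

```text
t: 9.72
ee_pos: [573.8, 31.6, 86.6]
orientation: [2.017, 2.408, 0.001]
ft_force: [2.2, 0.1, -8.2]
width: 15.7
t 9.725 along -169.40 lat -549.15 F along -0.64 lat -2.14 z -8.19 M [ 0.072 -0.38  -0.063] yaw 100.10 rail in tool [ 0.984 -0.177  0.   ] w 15.7
t: 10.22
ee_pos: [573.3, 32.8, 86.6]
orientation: [2.017, 2.408, 0.001]
ft_force: [4.9, -1.3, -10.2]
width: 15.8
t 10.225 along -168.11 lat -549.11 F along -2.95 lat -4.12 z -10.22 M [-0.26  -0.817 -0.053] yaw 100.10 rail in tool [ 0.984 -0.177 -0.   ] w 15.8
```

```bash
python3 -m inch '[{"tx":0.1,"ty":0.02,"tz":0.05,"ax":0,"ay":0,"az":0,"jaw":0},{"tx":0,"ty":0,"tz":0,"ax":0,"ay":0,"az":0,"jaw":0},{"tx":0,"ty":0,"tz":0,"ax":0,"ay":0,"az":0,"jaw":0}]';python3 f.py
python3 -m inch '[{"tx":0.05,"ty":-0.01,"tz":0,"ax":0,"ay":0,"az":0,"jaw":0},{"tx":0,"ty":0,"tz":0,"ax":0,"ay":0,"az":0,"jaw":0},{"tx":0,"ty":0,"tz":0,"ax":0,"ay":0,"az":0,"jaw":0}]';python3 f.py
```

```text
t: 10.6
ee_pos: [573.1, 33.7, 86.5]
orientation: [2.017, 2.408, 0.0]
ft_force: [1.9, -4.1, -0.5]
width: 16.1
t 10.6 along -167.20 lat -549.16 F along -4.53 lat -0.37 z -0.48 M [-0.694 -0.258 -0.089] yaw 100.10 rail in tool [ 0.984 -0.177 -0.   ] w 16.1
t: 10.98
ee_pos: [572.9, 34.2, 86.5]
orientation: [2.017, 2.408, 0.0]
ft_force: [0.9, -5.7, 2.7]
width: 16.2
t 10.975 along -166.67 lat -549.23 F along -5.66 lat 1.18 z 2.67 M [-0.783 -0.202 -0.054] yaw 100.10 rail in tool [ 0.984 -0.177 -0.   ] w 16.2
```

```bash
python3 look.py w5
```

```text
{'t': np.float64(10.975), 'qpos': array([ 0.039,  0.538,  1.825, -0.   ,  0.778, -1.708]), 'ee_pos': array([572.936,  34.228,  86.537]), 'orientation': array([2.017, 2.408, 0.   ]), 'ft_force': array([ 0.859, -5.717,  2.674]), 'moment': array([-0.783, -0.202, -0.054])}
slide_jaw 0.75 [328. 248.] 19417 [553.  38.  67.]
slide_jaw 0.55 [564. 420.] 3078 [655. 213.  27.]
wing 0.96 [315. 287.] 5963 [560.  33. 107.]
wing 0.3 [278.  18.] 6433 [450. -10.  23.]
spring_jaw 0.68 [634. 218.] 3130 [517. 180.  60.]
```

View pics/w5.png

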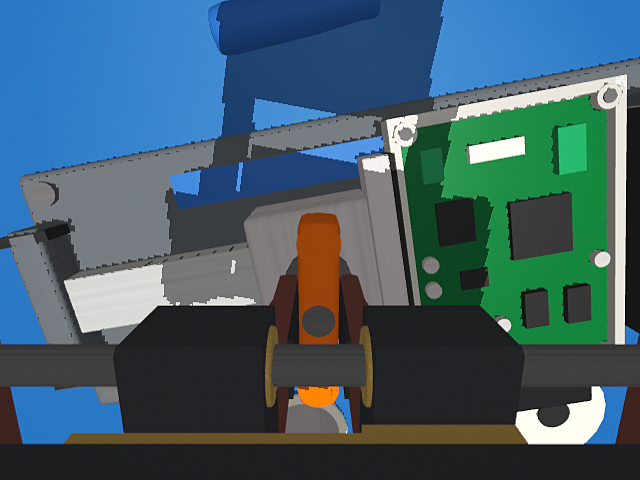

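```bash
cat > edge.py <<'E'
import sys
from h import *
S=np.load(sys.argv[1]+'.npz');c=dict(zip(('fx','fy','cx','cy'),S['K']))
P,u,v=pts(S['d'],c,S['R'],S['t']);im=S['im'][v,u].astype(int)
a=np.radians(110.3);r=np.array([np.cos(a),np.sin(a)]);s=np.array([-r[1],r[0]])
A=P[:,:2]@r;L=P[:,:2]@s;z=P[:,2]
print('all max z ok')
U=(z>50)&(z<62)&(A>-135)&(A<0)&(im.min(1)>110)       # silver rim
J=(z>63.5)&(z<71)&(A>-150)&(A<-105)
for l in range(-600,-460,10):
    m=(L>l)&(L<l+10)
    f=lambda k:np.round(np.percentile(A[k],[1,99]),1) if k.sum()>8 else None
    print(l,'plate',f(m&J),'unit rim',f(m&U),'n',(m&U).sum(),'spring',f(m&(z>60)&(z<71)&(A>-30)))
E
python3 edge.py w5
```

```text
all max z ok
-600 plate None unit rim [-77.2 -11.7] n 283 spring [-11.2  -9.3]
-590 plate None unit rim [-17.1 -11.5] n 176 spring [-11.2  -9.1]
-580 plate None unit rim [-119.7   -9.9] n 280 spring [-11.3  -9.2]
-570 plate [-136.7 -121.9] unit rim [-119.7  -10.6] n 637 spring [-11.1  -9.2]
-560 plate [-136.7 -121.9] unit rim [-119.8  -11.5] n 493 spring [-11.6  -9.1]
-550 plate [-136.7 -122. ] unit rim [-119.9  -11.7] n 326 spring [-11.4  -9.1]
-540 plate [-136.7 -121.9] unit rim [-119.9  -11.4] n 336 spring [-11.3  -9.1]
-530 plate [-136.7 -122. ] unit rim [-119.8  -11.6] n 349 spring [-11.4  -9. ]
-520 plate [-136.8 -122. ] unit rim [-119.9  -10.2] n 367 spring [-11.5  -9.3]
-510 plate [-136.8 -122. ] unit rim [-119.7  -11.6] n 1229 spring [-11.5  -9.1]
-500 plate [-136.7 -122. ] unit rim [-121.7  -11.7] n 864 spring [-11.2  -9.2]
-490 plate None unit rim [-121.4  -12.4] n 3077 spring None
-480 plate None unit rim [-120.6  -12.8] n 372 spring None
-470 plate None unit rim None n 0 spring None
```

```bash
python3 -m inch '[{"tx":0.05,"ty":-0.01,"tz":0,"ax":0,"ay":0,"az":0,"jaw":0},{"tx":0,"ty":0,"tz":0,"ax":0,"ay":0,"az":0,"jaw":0},{"tx":0,"ty":0,"tz":0,"ax":0,"ay":0,"az":0,"jaw":0}]';python3 f.py
python3 -m inch '[{"tx":0.05,"ty":-0.01,"tz":0,"ax":0,"ay":0,"az":0,"jaw":0},{"tx":0,"ty":0,"tz":0,"ax":0,"ay":0,"az":0,"jaw":0},{"tx":0,"ty":0,"tz":0,"ax":0,"ay":0,"az":0,"jaw":0}]';python3 f.py
```

```text
t: 11.6
ee_pos: [572.7, 34.7, 86.5]
orientation: [2.017, 2.408, 0.0]
ft_force: [1.3, -5.0, 1.2]
width: 15.3
t 11.6 along -166.15 lat -549.20 F along -5.15 lat 0.52 z 1.20 M [-0.86  -0.114 -0.079] yaw 100.11 rail in tool [ 0.984 -0.177 -0.   ] w 15.3
t: 11.98
ee_pos: [572.6, 35.1, 86.6]
orientation: [2.017, 2.408, 0.0]
ft_force: [0.8, -5.3, 2.3]
width: 15.8
t 11.975 along -165.69 lat -549.20 F along -5.26 lat 1.08 z 2.26 M [-0.857 -0.141 -0.084] yaw 100.10 rail in tool [ 0.984 -0.177 -0.   ] w 15.8
```

```bash
for i in 1 2; do python3 -m inch '[{"tx":0.05,"ty":-0.01,"tz":0,"ax":0,"ay":0,"az":0,"jaw":0},{"tx":0,"ty":0,"tz":0,"ax":0,"ay":0,"az":0,"jaw":0},{"tx":0,"ty":0,"tz":0,"ax":0,"ay":0,"az":0,"jaw":0}]' >/dev/null;python3 f.py; done
```

```text
t 12.35 along -165.17 lat -549.25 F along -4.73 lat 1.05 z 1.37 M [-0.814 -0.175 -0.097] yaw 100.11 rail in tool [ 0.984 -0.177 -0.   ] w 16.2
t 12.725 along -164.98 lat -549.21 F along -7.16 lat 1.30 z 0.56 M [-1.115 -0.211 -0.156] yaw 100.11 rail in tool [ 0.984 -0.177 -0.001] w 15.6
```

```bash
for i in 1 2; do python3 -m inch '[{"tx":0.05,"ty":-0.01,"tz":0,"ax":0,"ay":0,"az":0,"jaw":0},{"tx":0,"ty":0,"tz":0,"ax":0,"ay":0,"az":0,"jaw":0},{"tx":0,"ty":0,"tz":0,"ax":0,"ay":0,"az":0,"jaw":0}]' >/dev/null;python3 f.py; done
```

```text
t 13.1 along -164.79 lat -549.19 F along -8.63 lat 1.34 z 0.04 M [-1.405 -0.261 -0.075] yaw 100.11 rail in tool [ 0.984 -0.177 -0.001] w 16.1
t 13.475 along -164.57 lat -549.23 F along -9.82 lat 0.63 z 0.53 M [-1.624 -0.357 -0.104] yaw 100.12 rail in tool [ 0.984 -0.177 -0.002] w 15.8
```

```bash
python3 -m inch '[{"tx":0.06,"ty":-0.01,"tz":0,"ax":0,"ay":0,"az":0,"jaw":0},{"tx":0.06,"ty":-0.01,"tz":0,"ax":0,"ay":0,"az":0,"jaw":0},{"tx":0,"ty":0,"tz":0,"ax":0,"ay":0,"az":0,"jaw":0},{"tx":0,"ty":0,"tz":0,"ax":0,"ay":0,"az":0,"jaw":0}]' >/dev/null;python3 f.py; python3 f.py
```

```text
t 13.975 along -164.03 lat -549.26 F along -14.08 lat 1.49 z -0.91 M [-2.226 -0.422 -0.136] yaw 100.13 rail in tool [ 0.984 -0.177 -0.003] w 15.8
t 13.975 along -164.03 lat -549.26 F along -14.08 lat 1.49 z -0.91 M [-2.226 -0.422 -0.136] yaw 100.13 rail in tool [ 0.984 -0.177 -0.003] w 15.8
```

```bash
python3 -m inch '[{"tx":0,"ty":0,"tz":0,"ax":0,"ay":0,"az":6,"jaw":0},{"tx":0,"ty":0,"tz":0,"ax":0,"ay":0,"az":6,"jaw":0},{"tx":0,"ty":0,"tz":0,"ax":0,"ay":0,"az":6,"jaw":0},{"tx":0,"ty":0,"tz":0,"ax":0,"ay":0,"az":0,"jaw":0},{"tx":0,"ty":0,"tz":0,"ax":0,"ay":0,"az":0,"jaw":0}]' >/dev/null;python3 f.py
```

```text
t 14.6 along -163.87 lat -549.27 F along -12.30 lat 1.62 z -0.10 M [-2.119 -0.464 -0.139] yaw 82.12 rail in tool [ 0.881 -0.472 -0.002] w 15.7
```

```bash
python3 -m inch '[{"tx":0,"ty":0,"tz":0,"ax":0,"ay":0,"az":6,"jaw":0},{"tx":0,"ty":0,"tz":0,"ax":0,"ay":0,"az":6,"jaw":0},{"tx":0,"ty":0,"tz":0,"ax":0,"ay":0,"az":0,"jaw":0}]' >/dev/null;python3 f.py
python3 -m inch '[{"tx":0,"ty":0,"tz":0,"ax":0,"ay":0,"az":6,"jaw":0},{"tx":0,"ty":0,"tz":0,"ax":0,"ay":0,"az":6,"jaw":0},{"tx":0,"ty":0,"tz":0,"ax":0,"ay":0,"az":6,"jaw":0},{"tx":0,"ty":0,"tz":0,"ax":0,"ay":0,"az":6,"jaw":0},{"tx":0,"ty":0,"tz":0,"ax":0,"ay":0,"az":6,"jaw":0},{"tx":0,"ty":0,"tz":0,"ax":0,"ay":0,"az":6,"jaw":0},{"tx":0,"ty":0,"tz":0,"ax":0,"ay":0,"az":0,"jaw":0},{"tx":0,"ty":0,"tz":0,"ax":0,"ay":0,"az":0,"jaw":0}]' >/dev/null;python3 f.py
```

```text
t 14.975 along -163.79 lat -549.31 F along -11.69 lat 1.29 z -0.90 M [-2.028 -0.463 -0.067] yaw 70.06 rail in tool [ 0.763 -0.646 -0.002] w 15.9
t 15.975 along -163.61 lat -549.65 F along -11.28 lat 0.47 z -0.28 M [-1.792 -0.503 -0.032] yaw 34.13 rail in tool [ 0.239 -0.971 -0.002] w 15.8
```

```bash
python3 -m inch '[{"tx":-0.03,"ty":0.12,"tz":0,"ax":0,"ay":0,"az":0,"jaw":0},{"tx":0,"ty":0,"tz":0,"ax":0,"ay":0,"az":0,"jaw":0},{"tx":0,"ty":0,"tz":0,"ax":0,"ay":0,"az":0,"jaw":0}]' >/dev/null;python3 f.py
python3 -m inch '[{"tx":0,"ty":0,"tz":0,"ax":0,"ay":0,"az":0,"jaw":0.5},{"tx":0,"ty":0,"tz":0,"ax":0,"ay":0,"az":0,"jaw":0.5},{"tx":0,"ty":0,"tz":0,"ax":0,"ay":0,"az":0,"jaw":0.5},{"tx":0,"ty":0,"tz":0,"ax":0,"ay":0,"az":0,"jaw":0.5},{"tx":0,"ty":0,"tz":-3,"ax":0,"ay":0,"az":0,"jaw":0.5},{"tx":0,"ty":0,"tz":-4,"ax":0,"ay":0,"az":0,"jaw":0.5},{"tx":0,"ty":-3,"tz":-6,"ax":0,"ay":0,"az":0,"jaw":0.5},{"tx":0,"ty":-3,"tz":-6,"ax":0,"ay":0,"az":0,"jaw":0.5},{"tx":0,"ty":0,"tz":0,"ax":0,"ay":0,"az":0,"jaw":0.5},{"tx":0,"ty":0,"tz":0,"ax":0,"ay":0,"az":0,"jaw":0.5},{"tx":0,"ty":0,"tz":0,"ax":0,"ay":0,"az":0,"jaw":0.5}]';python3 f.py;python3 look.py w6;python3 fit.py w6;python3 edge.py w6
```

```text
t 16.35 along -163.79 lat -549.63 F along -5.53 lat -0.81 z 2.27 M [-0.956 -0.347 -0.022] yaw 34.12 rail in tool [ 0.239 -0.971 -0.001] w 15.5
t: 17.73
ee_pos: [539.6, 83.0, 266.2]
orientation: [-3.003, -0.92, 0.005]
ft_force: [0.3, 0.0, -0.6]
width: 44.0
t 17.725 along -109.41 lat -534.89 F along -0.08 lat -0.34 z -0.63 M [-0.032 -0.007  0.014] yaw 34.07 rail in tool [ 0.238 -0.971  0.001] w 44.0
{'t': np.float64(17.725), 'qpos': array([ 0.131,  0.259,  1.763, -0.   ,  1.123, -0.464]), 'ee_pos': array([539.629,  82.96 , 266.221]), 'orientation': array([-3.003, -0.92 ,  0.005]), 'ft_force': array([ 0.345,  0.039, -0.63 ]), 'moment': array([-0.032, -0.007,  0.014])}
slide_jaw 0.86 [320. 262.] 6556 [569.  50.  66.]
wing 0.65 [320. 287.] 1669 [571.  40. 107.]
spring_jaw 0.82 [364. 102.] 2437 [518. 190.  66.]
unit 0.72 [355. 176.] 20414 [545. 137.  54.]
wing 1517 c 572.8 36.9 wh 16.3 78.3 ang 33.6 z 107.3 mean [572.   38.6]
pca ang -55.975299855359935
jawplate 1664 c 564.5 58.4 wh 110.8 45.0 ang 20.0 z 66.9 mean [559.3  72.6]
saddle 3014 c 568.6 43.0 wh 106.4 76.6 ang 20.4 z 59.4 mean [5
[... 530 characters left out ...]
ring [-9.  55.9]
-560 plate [-133.5 -118.8] unit rim [-15.5  -9.3] n 67 spring [-9. 56.]
-550 plate [-130. -119.] unit rim [-15.7  -9.2] n 72 spring [-9.  55.9]
-540 plate [-133.5 -118.9] unit rim [-15.8  -9.4] n 71 spring [-9.  55.8]
-530 plate [-133.7 -118.9] unit rim [-15.4  -9.3] n 69 spring [-9.  59.8]
-520 plate [-133.7 -119. ] unit rim [-14.6  -9.2] n 69 spring [-9.  62.2]
-510 plate [-133.7 -119. ] unit rim [-81.4  -9.6] n 233 spring [-9.  60.9]
-500 plate [-133.6 -119. ] unit rim [-81.2  -9.4] n 137 spring [-8.9 55.7]
-490 plate None unit rim [-62.8  -9.5] n 274 spring [-19.2  54.2]
-480 plate None unit rim [-62.8  -9.7] n 43 spring None
-470 plate None unit rim None n 0 spring None
```

View pics/w6.png

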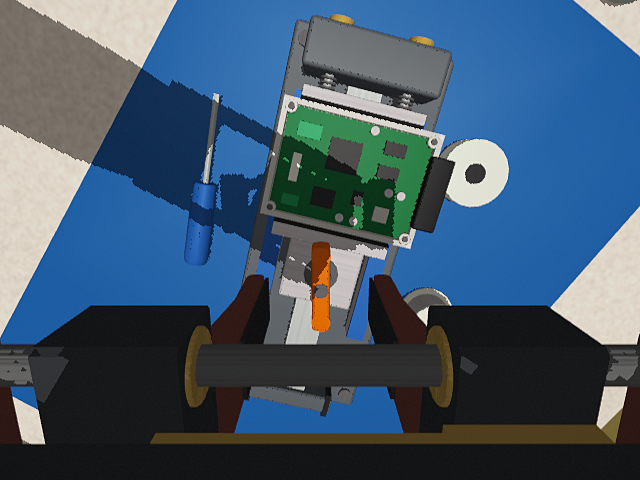

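```bash
python3 - <<'E'
from h import *
a=np.radians(110.3);r=np.array([np.cos(a),np.sin(a)]);s=np.array([-r[1],r[0]])
for n in('w2','w6'):
    S=np.load(n+'.npz');c=dict(zip(('fx','fy','cx','cy'),S['K']))
    P,u,v=pts(S['d'],c,S['R'],S['t']);A=P[:,:2]@r;L=P[:,:2]@s;z=P[:,2];m=(L>-590)&(L<-510)
    J=A[m&(z>63.5)&(z<68.3)&(A>-15)&(A<12)];H=A[m&(z>68.5)&(z<74)&(A>5)&(A<70)]
    print(n,'spring plate',np.percentile(J,[1,50,99]),'head',np.percentile(H,[1,50]))
E
```

```text
w2 spring plate [-10.09185054  -4.24101654   2.04095068] head [18.31540284 32.0232751 ]
w6 spring plate [-9.14605366 -3.23513897  2.6804085 ] head [18.63391805 37.20278733]
```

```bash
python3 -c "
from h import *;print(ctrl.close_job())"
```

```text
the job is handed in; nothing more can be done
None
```

The job is handed in: the unit is gripped squarely in the vise with roughly 10 N, and the wing is tight again. It took about 18 s of the 51 s allowed.

- **Steps:** I gripped the wing and turned it from about 1.36 rad to 0.18 rad. I then pushed the sliding jaw about 72 mm along the rail. With the push held, I turned the wing back up, then eased off, opened and lifted clear.
- **Force:** The force along the rail read 14 N before tightening and 11 to 12 N while turning the wing. Drag, unit friction and sensor offset make up about 4 to 5 N of the 14 N. My estimate from this is about 10 N on the unit; I did not measure it directly.
- **After letting go:** The wing stands at about 1.33 rad. The unit and both jaw plates lie within about 0.5° of each other. The sliding jaw was still in its clamped position.
- **Bystanders:** The driver and the spools looked untouched in the last picture. The arm did not go near the other things, and I did not check them again.
- **What disagreed:** The jaw position gives about 1 mm of spring travel (10 N). The camera gives 0.6 to 1.0 mm (7 to 10 N), and a rougher edge reading gave up to 1.5 mm (about 14 N). All are well under 25 N.

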